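Turn the wrong-way chisel round in the stone carver's rack

ROBOT

A 6-joint arm with a two-finger parallel gripper is mounted at the origin on the work surface. World frame = base frame: x ahead of the robot, y to its left, z up, the work surface at z = 0. Lengths are in m, angles in rad, forces in N, time in s.
With the tool pointing down it reaches from about 0.35 to 0.975 m from the base axis. Payload 4.9 kg.
Tool frame: the origin (TCP) lies on the centre line of the jaws, within the pads' length; the fingertips stand 14 mm ahead of it and the grasp point (between the pads) lies 5 mm behind it (manip.nose_length is the distance from the TCP to the fingertips, in m); z points along the fingers, y is the line along which they close (so a half turn about z gives the same grasp; the last joint's range is limited). The gripper opens to 85 mm and grips with 20 to 120 N. Pads are 22 mm wide; open, the fingers measure 114 mm over their backs; the gripper's body (76 mm by 85 mm) begins 54 mm behind the grasp point. The pads swing forward as they close: fully open they stand 13 mm farther back than shut.
Start: joints at [-1.387, 0.053, 1.613, -0, 1.476, -0.119], TCP at [0.186, -0.597, 0.245] pointing down, gripper open.
Joint ranges: [-3.01, 3.01], [-1.01, 2.22], [0.06, 2.58], [-1.02, 4.17], [0.09, 2.62], [-3.14, 3.14]. Speed limits (rad/s): [2.57, 2.57, 3.14, 3.14, 3.14, 3.14].

INTERFACE

Orientations are given as a unit quaternion [w, x, y, z].
In Python, from plant import manip, imaging gives the robot as it stands.
- The arm moves only by the tool play_rows, never from a script. Its argument "commands" is a list of rows, each a list of 6 numbers: the shift along the tool's x, y, z in mm, then the turn, a rotation vector about the tool's x, y, z in degrees. A call has 1 to 5 rows; each row shifts and turns the commanded pose from where the row before left it, along the tool's axes as they then stand; what a row does not reach is not made up. A row lasts 1/12 s, in which the tool goes at most 41.7 mm and 7.16 degrees, less where a joint would pass 70% of its speed; a pose out of reach is approached as far as the arm can. A call is refused whole if a number of a shift passes 41.7 or a number of a turn 7.16, either way. A call with a gripper value outside its range is refused whole. "hand" is the finger opening in mm, from 0 to 85.4, set as the call begins (left out, the last holds). The fingers move at their own pace and stop on an object; the grip force is fixed at half the most. Time passes only in rows, so rows that do not move let the fingers close. It gives the time, the measured TCP pose, the force, the opening and the grip force at its end, in the units of the state.
- manip.state(): the state, without advancing time (a new reading comes with each control period).
- imaging.grab_frame(name): name is "scene" or "top" or "wrist"; returns a dict with "image" (420x560x3 uint8, red, green, blue), "fx", "fy", "cx", "cy" (pixels), "R" (3x3) and "t" (3): a world point X has camera coordinates R X + t; the wrist camera has in their place "mount" (4x4, takes a point from camera to tool coordinates, whose origin is the TCP and whose axes are the flange's). Camera axes: x right, y down, z forward; pixel columns grow to the right and rows downward; lengths in m; the calibration is good to about 2 mm. A picture is of the moment at which its call begins: read the wrist's pose just before it. There is no depth.
- manip.job_done(): hands the job in; it is judged then, once.
The state is a dict: "time": time; "joint_pos": joint angles; "joint_vel": joint speeds; "joint_efforts": joint torques, N m; "tool_pos": TCP position; "tool_rot": TCP orientation; "contact_force": force on the tool from outside, world axes, zero at the start; "ft_torque": the same for the moment, N m; "gripper_width": opening from 0.0 (shut) to 1.0 (fully open); "grasp_force": force on a finger pad.
Only numpy, scipy, OpenCV 4.12 (cv2) and the standard library are available. Lean on these libraries where they do the work, as an engineer would, in place of code of your own. Each camera call takes 0.05 s, during which the arm holds its last target. There are 200 camera calls.

TASK

One of the two chisels in the wooden bench rack was put back the wrong way round, with its blade at the open end instead of at the end with the upright guard board. Lift it out, turn it end for end and lay it gently back, straight and centred in the same slot, resting on both rails with its blade towards the guard board like its neighbour. Do not strike the rack's pegs or guard board, and leave the other chisel where it lies.

Things in the scene. Friction and masses are not known exactly. Their poses are not given: they have to be found in the camera images.
- chisel: Chisel to turn: its blade starts at the rack's open end. 225 mm long, bar 20 x 20 mm (wooden handle, then steel shank of equal thickness), ending in a flat blade 42 mm long, 36 wide, 8 thick. About 0.35 kg, balanced within 10 mm of its origin. Origin: bar's centre line, 115 mm behind the cutting edge, 55 mm above the bench at rest; x to the blade, z up. Grip across the bar at the origin.
- other_chisel: The neighbouring chisel, identical, already lying correctly in the rack's other slot with its blade towards the guard board, 90 mm away centre to centre. Same origin and axes. It must stay where it is.
- rack: Wooden rack, fixed: six upright pegs and a guard board (this body), on a 15 mm base with two cross rails at x = -65, +65 mm (26 wide, tops at z 45) under the chisels. Origin at bench level mid-rack; x along the slots to the guard, z up. Pegs 18 mm thick, tops at z 90, on the rails at y = -90, 0, +90. Slots centred on y = -45, +45, 72 wide. Guard at x 150 to 162, top z 85; -x end open.
- blade_tip (a point): Middle of the cutting edge of the chisel to turn round, 115 mm from that chisel's origin along its x axis.
There are look-alikes about, which are no part of the job. What is shaped like the chisel but green is not meant.

How it is judged:
By the outcome, as a careful person would: the job done as asked, in the order asked, and still so for the second after the job is handed in, with the robot touching nothing.
It also fails if it takes over 45 s, if anything falls off the work surface, if the arm or the gripper's body presses on something with over 40 N, if the wrist force passes 120 N, or if a joint passes its speed limit or range.

## Working session

There is one attempt and no reset: what is moved stays moved. The work goes in short steps, Python scripts to look and compute and a tool call to move; the robot and the scene stay as the last step left them, time stands still between calls to the robot, and variables do not carry over. Pictures are saved under pics/ and viewed, at most 10 in all, crops included, and the job is handed in when it is done.

Besides the shell and the picture viewer there is one more tool, called after ">>>" in YAML: its name, and indented under it one key for each argument. play_rows: Moves the arm, as the interface text tells. Its arguments: {"type":"object","properties":{"commands":{"type":"array","items":{"type":"array","items":{"type":"number"}}},"hand":{"type":"number"}},"required":["commands"]}

```bash
mkdir -p pics; ls
python3 - <<'E'
from plant import manip, imaging
import cv2
print(manip.state())
for n in("scene","top"):
    f=imaging.grab_frame(n); cv2.imwrite(f"pics/{n}0.png",f["image"][:,:,::-1])
    print(n,{k:v for k,v in f.items() if k!="image"})
E
```

```text
pics
{'time': 0.0, 'joint_pos': array([-1.38697581e+00,  5.33431875e-02,  1.61429918e+00,  2.26170169e-05,
        1.47598931e+00, -1.19034956e-01]), 'joint_vel': array([-3.52955131e-05, -8.41857254e-04, -1.00537538e-03, -4.37554960e-04,
        7.27141720e-04,  1.11244082e-03]), 'joint_efforts': array([ 5.46024239e-04, -3.93681514e+01, -3.70175207e+01, -1.52310013e-04,
        6.93681897e-03, -5.23428980e-07]), 'tool_pos': array([ 0.18628043, -0.59597275,  0.24406836]), 'tool_rot': array([-1.01934364e-03,  9.88556362e-01,  1.50848535e-01, -2.17683915e-05]), 'contact_force': array([ 0.07245266, -0.6651708 ,  0.15509642]), 'ft_torque': array([ 0.02649633, -0.0201817 ,  0.02947359]), 'grasp_force': 0.0, 'gripper_width': 1.0010087027690442}
scene {'fx': 398.38853805369627, 'fy': 398.38853805369627, 'cx': 284.40626431835625, 'cy': 204.87911464249765, 'R': array([[ 0.87071555,  0.49177507,  0.00342275],
       [ 0.27498266, -0.4810786 , -0.83243493],
       [-0.40772414,  0.72575523, -0.55411223]]), 't': array([-0.42181705, -0.12124127,  1.12457732])}
top {'fx': 392.86860856355827, 'fy': 392.86860856355827, 'cx': 280.4677110424409, 'cy': 209.8286462259256, 'R': array([[-0.02872354, -0.99954935, -0.00872055],
       [-0.99671069,  0.02930119, -0.07555952],
       [ 0.07578099,  0.00652153, -0.99710316]]), 't': array([-0.03242414,  0.51892049,  0.88207751])}
```

View pics/scene0.png

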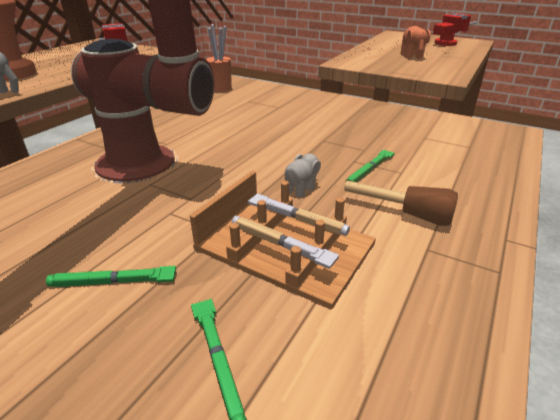

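View pics/top0.png

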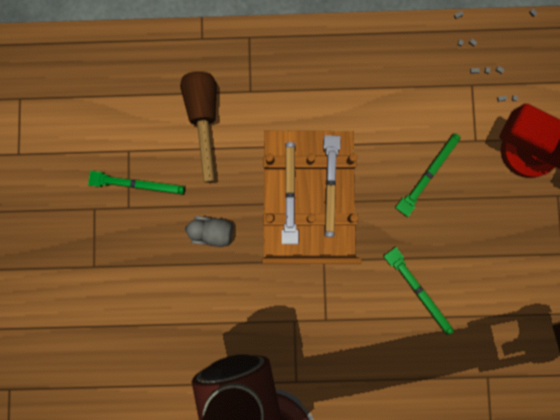

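The scene view shows the guard board on the robot's side, at about (225,215), with two wooden-handled chisels in the rack. In the top view the guard is at row 260.

Candidates in the top view:
- **(331,185):** blade at (331,145), the open end. This is the one to turn.
- **(290,190):** blade at (290,236), by the guard. This is the neighbour and stays.
- **(137,184), (428,175), (420,290):** green look-alikes, not meant.

I'll confirm this in one enlarged crop.

Run:
```python
import cv2, numpy as np
a=cv2.imread("pics/top0.png")[120:270,255:365]; b=cv2.imread("pics/scene0.png")[170:300,190:380]
a=cv2.resize(a,None,fx=4,fy=4,interpolation=2)[:600]; b=cv2.resize(b,None,fx=2,fy=2,interpolation=2)
c=np.zeros((600,a.shape[1]+b.shape[1]-20,3),np.uint8)
print(a.shape,b.shape)
b=b[:,20:]
c=c[:,:a.shape[1]+b.shape[1]]; c[:a.shape[0],:a.shape[1]]=a; c[:b.shape[0],a.shape[1]:]=b
c=c[:,:800]; cv2.imwrite("pics/crop1.png",c)
```

```text
(600, 440, 3) (260, 380, 3)
```

View pics/crop1.png

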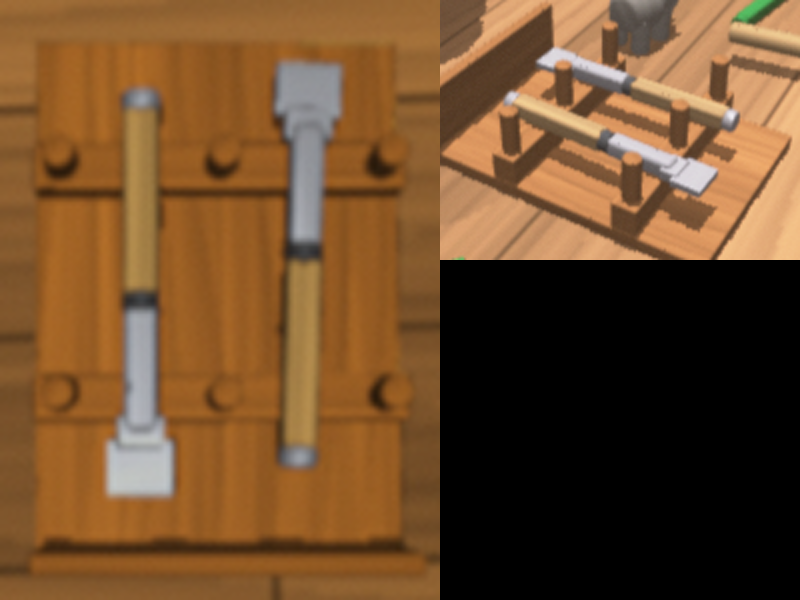

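The crop confirms it: the right-hand chisel in the top view has its blade at the open end (tip at crop (309,63), handle end at (298,466), slightly skewed). The left one already points at the guard. Next I triangulate from both views.

```bash
cat > h.py <<'E'
import numpy as np
C={"scene":(398.3885,284.4063,204.8791,np.array([[ 0.87071555,0.49177507,0.00342275],[0.27498266,-0.4810786,-0.83243493],[-0.40772414,0.72575523,-0.55411223]]),np.array([-0.42181705,-0.12124127,1.12457732])),
"top":(392.8686,280.4677,209.8286,np.array([[-0.02872354,-0.99954935,-0.00872055],[-0.99671069,0.02930119,-0.07555952],[0.07578099,0.00652153,-0.99710316]]),np.array([-0.03242414,0.51892049,0.88207751]))}
def ray(cam,u,v):
    f,cx,cy,R,t=C[cam]; d=R.T@np.array([(u-cx)/f,(v-cy)/f,1]); return -R.T@t,d/np.linalg.norm(d)
def tri(rays):
    A=sum(np.eye(3)-np.outer(d,d) for o,d in rays); b=sum((np.eye(3)-np.outer(d,d))@o for o,d in rays)
    p=np.linalg.solve(A,b); return p,max(np.linalg.norm(np.cross(p-o,d)) for o,d in rays)
def atz(cam,u,v,z):
    o,d=ray(cam,u,v); return o+d*(z-o[2])/d[2]
E
python3 - <<'E'
from h import *
np.set_printoptions(precision=4,suppress=True)
P={"tip":((309,63),(707,184)),"end":((298,466),(511,99)),"band":((303,250),(606,141)),
"otip":((140,496),(547,57)),"oend":((141,90),(732,120)),"oband":((141,300),(628,84)),
"p1":((392,391),(510,108)),"p2":((387,154),(631,158)),"p3":((223,390),(564,66)),"p4":((222,152),(680,106)),"p5":((60,388),(611,27)),"p6":((60,154),(720,62))}
for k,(a,b) in P.items():
    at=((a[0]+.5)/4-.5+255,(a[1]+.5)/4-.5+120); bs=((b[0]-440+.5)/2-.5+200,(b[1]+.5)/2-.5+170)
    p,e=tri([ray("top",*at),ray("scene",*bs)]); print(k,p,round(e,4), atz("top",*at,0.09 if k[0]=="p" else .055))
E
```

```text
tip [ 0.6776 -0.1675  0.0557] 0.0007 [ 0.6784 -0.1673  0.055 ]
end [ 0.4553 -0.1515  0.0578] 0.0014 [ 0.4542 -0.1526  0.055 ]
band [ 0.5722 -0.1602  0.0567] 0.0009 [ 0.5733 -0.1599  0.055 ]
otip [ 0.4414 -0.0649  0.0549] 0.0014 [ 0.4403 -0.0656  0.055 ]
oend [ 0.6635 -0.0737  0.0588] 0.0016 [ 0.666  -0.0731  0.055 ]
oband [ 0.5469 -0.0699  0.0586] 0.001 [ 0.5481 -0.0695  0.055 ]
p1 [ 0.4921 -0.1993  0.0906] 0.0002 [ 0.492  -0.1996  0.09  ]
p2 [ 0.6194 -0.2028  0.0866] 0.0003 [ 0.6185 -0.2023  0.09  ]
p3 [ 0.4951 -0.1109  0.0871] 0.0002 [ 0.4951 -0.1106  0.09  ]
p4 [ 0.6235 -0.1145  0.0865] 0.0005 [ 0.6223 -0.1145  0.09  ]
p5 [ 0.4992 -0.0243  0.089 ] 0.0006 [ 0.4987 -0.0246  0.09  ]
p6 [ 0.6258 -0.0272  0.0866] 0.0014 [ 0.6238 -0.028   0.09  ]
```

Heights (55–59 mm for the chisels, about 88 mm for the peg tops), lengths (about 223 mm) and peg spacing (about 128 × 88 mm) all match the text. I measure:
- **Target origin:** about (0.563, -0.160)
- **Skew:** about 0.065 rad
- **Slot centre:** about (0.557, -0.157)

Now I move to hover above it.

>>> play_rows:
  commands:
    - [0,0,0,0,0,7.1]
    - [0,0,0,0,0,7.0]
    - [0,0,0,0,0,7.0]
    - [21.7,-28.7,1.2,0,0,0]
    - [21.7,-28.7,1.2,0,0,0]
  hand: 60

```text
time: 0.52
tool_pos: [0.2329, -0.542, 0.2421]
tool_rot: [-0.001, 0.999, -0.034, -0.0]
contact_force: [0.8, -0.1, 0.0]
gripper_width: 0.699
grasp_force: 0.0
```

>>> play_rows:
  commands:
    - [21.7,-28.7,1.2,0,0,0]
    - [21.7,-28.7,1.2,0,0,0]
    - [21.7,-28.7,1.2,0,0,0]
    - [21.7,-28.7,1.2,0,0,0]
    - [21.7,-28.7,1.2,0,0,0]

```text
time: 0.93
tool_pos: [0.3517, -0.4043, 0.2363]
tool_rot: [-0.0, 0.999, -0.033, -0.0]
contact_force: [0.4, -0.9, -0.1]
gripper_width: 0.703
grasp_force: 0.0
```

>>> play_rows:
  commands:
    - [21.7,-28.7,1.2,0,0,0]
    - [21.7,-28.7,1.2,0,0,0]
    - [21.7,-28.7,1.2,0,0,0]
    - [21.7,-28.7,1.2,0,0,0]
    - [21.7,-28.7,1.2,0,0,0]

```text
time: 1.35
tool_pos: [0.4694, -0.2682, 0.2304]
tool_rot: [-0.0, 0.999, -0.033, -0.0]
contact_force: [-0.4, -1.1, -0.1]
gripper_width: 0.704
grasp_force: 0.0
```

>>> play_rows:
  commands:
    - [21.7,-28.7,1.2,0,0,0]
    - [21.7,-28.7,1.2,0,0,0]
    - [10.8,-14.4,0,0,0,0]
    - [10.8,-14.4,0,0,0,0]
    - [0,0,0,0,0,0]

```text
time: 1.77
tool_pos: [0.5404, -0.1856, 0.2278]
tool_rot: [-0.001, 1.0, -0.031, -0.0]
contact_force: [0.8, -0.5, -0.1]
gripper_width: 0.703
grasp_force: 0.0
```

Run:
```python
from plant import manip, imaging
import cv2,json
s=manip.state()
f=imaging.grab_frame("wrist"); cv2.imwrite("pics/w1.png",f["image"][:,:,::-1])
print(s["time"],s["tool_pos"],s["tool_rot"],s["joint_pos"],s["contact_force"])
print({k:v for k,v in f.items() if k!="image"})
```

```text
1.7667 [ 0.54044729 -0.18556925  0.22781711] [-7.12061114e-04  9.99522935e-01 -3.08762246e-02 -2.33818475e-04] [-4.61484304e-01 -6.24466019e-02  1.75699508e+00  1.10724833e-03
  1.44806366e+00  1.17093819e+00] [ 0.79515089 -0.48420829 -0.13203072]
{'fx': 302.5101877806374, 'fy': 302.5101877806374, 'cx': 276.5965091542441, 'cy': 209.97742549998702, 'mount': array([[ 1.01210208e-04, -9.60734877e-01, -2.77467989e-01,
         6.97662528e-02],
       [ 9.99998714e-01, -3.46811144e-04,  1.56559912e-03,
        -9.76798759e-05],
       [-1.60035467e-03, -2.77467791e-01,  9.60733607e-01,
        -1.29023936e-01],
       [ 0.00000000e+00,  0.00000000e+00,  0.00000000e+00,
         1.00000000e+00]])}
```

View pics/w1.png

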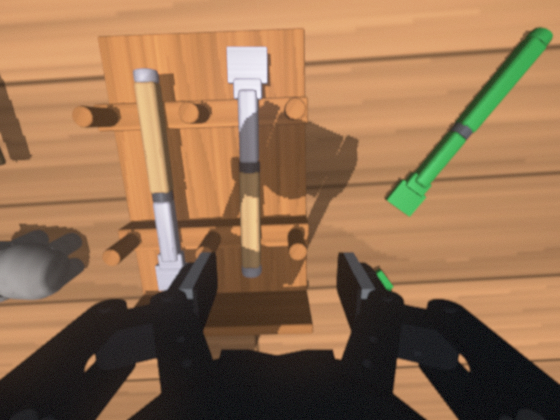

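The wrist view shows the target with its blade edge at (247,47), band at (249,167) and handle end at (252,273). The neighbour is on the left, from (146,70) to (170,285). I'll combine this with the other two views.

```bash
cat >> h.py <<'E'
from scipy.spatial.transform import Rotation as Ro
M=np.array([[1.01210208e-04,-9.60734877e-01,-2.77467989e-01,6.97662528e-02],[9.99998714e-01,-3.46811144e-04,1.56559912e-03,-9.76798759e-05],[-1.60035467e-03,-2.77467791e-01,9.60733607e-01,-1.29023936e-01],[0,0,0,1]])
def wray(u,v,pos,q):
    R=Ro.from_quat([q[1],q[2],q[3],q[0]]).as_matrix(); d=M[:3,:3]@np.array([(u-276.5965)/302.51,(v-209.9774)/302.51,1])
    d=R@d; return R@M[:3,3]+pos, d/np.linalg.norm(d)
E
python3 - <<'E'
from h import *
np.set_printoptions(precision=4,suppress=True)
pos=[0.54044729,-0.18556925,0.22781711]; q=[-7.12e-04,9.99522935e-01,-3.08762246e-02,-2.338e-04]
P={"tip":((309,63),(707,184),(247,47)),"end":((298,466),(511,99),(252,273)),"band":((303,250),(606,141),(249.5,167)),
"oend":((141,90),(732,120),(146,72)),"oband":((141,300),(628,84),(161.5,197)),
"p1":((392,391),(510,108),(297,252)),"p2":((387,154),(631,158),(296,108)),"p4":((222,152),(680,106),(189,112)),"p6":((60,154),(720,62),(84,117))}
for k,(a,b,w) in P.items():
    at=((a[0]+.5)/4-.5+255,(a[1]+.5)/4-.5+120); bs=((b[0]-440+.5)/2-.5+200,(b[1]+.5)/2-.5+170)
    W=wray(*w,pos,q); z=.088 if k[0]=="p" else .06; o,d=W
    p,e=tri([ray("top",*at),ray("scene",*bs),W]); p2,e2=tri([ray("top",*at),W]);print(k,p,round(e,4),p2,o+d*(z-o[2])/d[2])
E
```

```text
tip [ 0.6773 -0.1675  0.0555] 0.001 [ 0.6774 -0.1674  0.0556] [ 0.6757 -0.1679  0.06  ]
end [ 0.455  -0.1523  0.0584] 0.0021 [ 0.4539 -0.1528  0.0576] [ 0.4549 -0.1537  0.06  ]
band [ 0.5713 -0.1603  0.057 ] 0.0018 [ 0.5712 -0.1601  0.0632] [ 0.5699 -0.1609  0.06  ]
oend [ 0.6628 -0.0738  0.0584] 0.0024 [ 0.6635 -0.0734  0.0569] [ 0.661  -0.0751  0.06  ]
oband [ 0.5462 -0.0697  0.0589] 0.0015 [ 0.5465 -0.07    0.0623] [ 0.5452 -0.0697  0.06  ]
p1 [ 0.4919 -0.2005  0.0916] 0.0019 [ 0.4915 -0.2006  0.0921] [ 0.4892 -0.2023  0.088 ]
p2 [ 0.6201 -0.2047  0.0877] 0.0025 [ 0.6223 -0.2073  0.0677] [ 0.6208 -0.2071  0.088 ]
p4 [ 0.6235 -0.1151  0.0865] 0.001 [ 0.6236 -0.1151  0.0827] [ 0.6232 -0.1166  0.088 ]
p6 [ 0.6254 -0.0269  0.0867] 0.0016 [ 0.6243 -0.0279  0.0892] [ 0.6247 -0.027   0.088 ]
```

>>> play_rows:
  commands:
    - [10,-13.6,0,0,0,0.3]
    - [10,-13.6,10,0,0,0]
    - [0,0,35,0,0,0]
    - [0,0,30,0,0,0]
    - [0,0,0,0,0,0]

```text
time: 2.23
tool_pos: [0.5563, -0.1614, 0.146]
tool_rot: [-0.002, 0.999, -0.036, -0.006]
contact_force: [-1.0, -0.0, -0.9]
gripper_width: 0.701
grasp_force: 0.0
```

Run:
```python
from plant import manip, imaging
import cv2
s=manip.state()
f=imaging.grab_frame("wrist"); cv2.imwrite("pics/w2.png",f["image"][:,:,::-1])
print(s["time"],s["tool_pos"],s["tool_rot"],s["joint_pos"][5],s["contact_force"])
```

```text
2.2333 [ 0.55629921 -0.16139835  0.14596278] [-0.00215783  0.99933984 -0.0357399  -0.00615572] 1.2318223602765868 [-1.02780285 -0.0172583  -0.93094333]
```

View pics/w2.png

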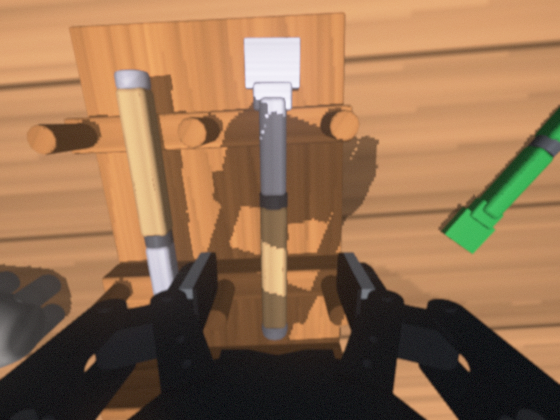

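The wrist view shows the chisel centred between the fingers, with its bar at column 273 and pads at about 200 and 350, and nothing in the way. I continue down.

>>> play_rows:
  commands:
    - [0,0,25,0,0,0]
    - [0,0,25,0,0,0]
    - [0,0,20,0,0,0]
    - [0,0,12,0,0,0]
    - [0,0,0,0,0,0]

```text
time: 2.7
tool_pos: [0.5598, -0.1626, 0.0702]
tool_rot: [-0.001, 0.999, -0.036, -0.002]
contact_force: [-0.4, 0.7, 0.3]
gripper_width: 0.703
grasp_force: 0.0
```

>>> play_rows:
  commands:
    - [0,0,0,0,0,0]
    - [0,0,0,0,0,0]
    - [0,0,0,0,0,0]

```text
time: 2.95
tool_pos: [0.5625, -0.1631, 0.0739]
tool_rot: [0.001, 0.999, -0.035, 0.002]
contact_force: [0.6, -0.7, 0.0]
gripper_width: 0.702
grasp_force: 0.0
```

>>> play_rows:
  commands:
    - [0,-2.7,10,0,0,0]
    - [0,0,10,0,0,0]
    - [0,0,3,0,0,0]
    - [0,0,0,0,0,0]
    - [0,0,0,0,0,0]

```text
time: 3.37
tool_pos: [0.5607, -0.1594, 0.0476]
tool_rot: [-0.0, 0.999, -0.035, -0.001]
contact_force: [-0.1, -1.1, 0.7]
gripper_width: 0.703
grasp_force: 0.0
```

>>> play_rows:
  commands:
    - [0,0,0,0,0,0]
    - [0,0,0,0,0,0]
    - [0,0,0,0,0,0]

```text
time: 3.62
tool_pos: [0.5615, -0.1598, 0.0489]
tool_rot: [0.0, 0.999, -0.035, 0.0]
contact_force: [0.1, -0.1, 0.3]
gripper_width: 0.702
grasp_force: 0.0
```

>>> play_rows:
  commands:
    - [0,0,0,0,0,0]
    - [0,0,0,0,0,0]
    - [0,0,0,0,0,0]
    - [0,0,0,0,0,0]
    - [0,0,0,0,0,0]
  hand: 0

```text
time: 4.03
tool_pos: [0.5615, -0.1597, 0.0488]
tool_rot: [0.0, 0.999, -0.035, 0.0]
contact_force: [-0.2, 0.5, 1.9]
gripper_width: 0.226
grasp_force: 59.3
```

>>> play_rows:
  commands:
    - [0,0,0,0,0,0]
    - [0,0,0,0,0,0]
    - [0,0,0,0,0,0]

```text
time: 4.28
tool_pos: [0.5615, -0.1597, 0.0488]
tool_rot: [0.0, 0.999, -0.035, 0.0]
contact_force: [-0.5, 0.9, 2.3]
gripper_width: 0.221
grasp_force: 59.3
```

>>> play_rows:
  commands:
    - [0,0,-6,0,0,0]
    - [0,0,-12,0,0,0]
    - [0,0,-20,0,0,0]
    - [0,0,-20,0,0,0]
    - [0,0,-20,0,0,0]

```text
time: 4.7
tool_pos: [0.5604, -0.1594, 0.127]
tool_rot: [-0.0, 0.999, -0.035, -0.001]
contact_force: [0.4, -0.1, -4.1]
gripper_width: 0.226
grasp_force: 58.7
```

>>> play_rows:
  commands:
    - [0,0,-15,0,0,0]
    - [0,0,-10,0,0,0]
    - [0,0,-7,0,0,0]
    - [0,0,0,0,0,0]
    - [0,0,0,0,0,0]

```text
time: 5.12
tool_pos: [0.5609, -0.1595, 0.158]
tool_rot: [-0.0, 0.999, -0.035, -0.0]
contact_force: [-0.0, -0.2, -3.7]
gripper_width: 0.224
grasp_force: 58.7
```

Run:
```python
from plant import manip, imaging
import cv2
s=manip.state()
for n in("wrist","top","scene"):
    f=imaging.grab_frame(n); cv2.imwrite(f"pics/{n}3.png",f["image"][:,:,::-1])
print(s["time"],s["tool_pos"],s["tool_rot"],s["joint_pos"][5],s["contact_force"],s["ft_torque"],s["grasp_force"])
```

```text
5.1167 [ 0.56089268 -0.15954598  0.15801973] [-1.23082771e-04  9.99375712e-01 -3.53276520e-02 -3.57004035e-04] 1.2367683966431162 [-0.01533901 -0.20294901 -3.66101224] [ 0.00212318  0.01633769 -0.00124109] 58.709871768951416
```

View pics/wrist3.png

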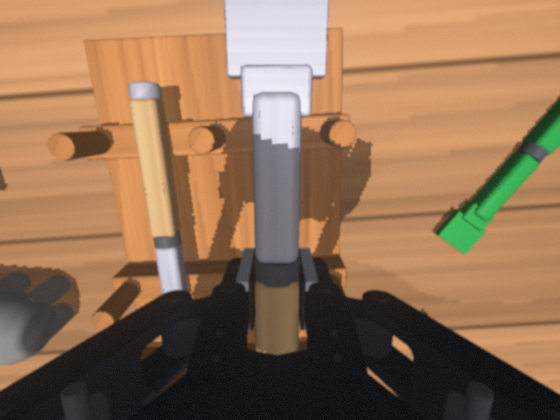

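The wrist view shows the chisel held straight in the jaws, with bar and blade both centred on column 277, and well clear of the pegs. Before turning, I refine the rack pose from the base-plate edges and pegs.

Run:
```python
from h import *
np.set_printoptions(precision=4,suppress=True)
t=lambda x,y,z: atz("top",(x+.5)/4-.5+255,(y+.5)/4-.5+120,z)[:2]
for n,a,b,z in [("baseL",(37,50),(34,540),.015),("baseR",(396,50),(400,540),.015),("open",(40,43),(394,43),.015),("rail1",(37,190),(400,190),.045),("guard",(35,572),(425,572),.085)]:
    A,B=t(*a,z),t(*b,z); print(n,A,B,np.degrees(np.arctan2(*(A-B)[::-1])))
# rack fit from pegs (avg of measurements)
m={(1,1):(.4919,-.2005),(-1,1):(.6198,-.2038),(1,0):(.4951,-.1109),(-1,0):(.6235,-.1151),(1,-1):(.499,-.0245),(-1,-1):(.6254,-.0269)}
L=np.array([(k[0]*.065,k[1]*.09) for k in m]); W=np.array(list(m.values()))
l=L-L.mean(0); w=W-W.mean(0)
th=np.arctan2((l[:,0]*w[:,1]-l[:,1]*w[:,0]).sum(),(l*w).sum()); R=np.array([[np.cos(th),-np.sin(th)],[np.sin(th),np.cos(th)]])
print("yaw",th, "dev",np.pi-abs(th),"origin",W.mean(0),"resid",w-l@R.T)
print("slot centre",W.mean(0)+R@[0,.045])
o=np.array([.5551,-.0697]);print("other in rack",R.T@(o-W.mean(0)), "target now", R.T@(np.array([.5623,-.1598])-W.mean(0)))
```

```text
baseL [ 0.7017 -0.0139] [ 0.4165 -0.0049] -1.8077880880602566
baseR [ 0.6952 -0.2236] [ 0.4106 -0.2137] -1.9922675388362028
open [ 0.7058 -0.0157] [ 0.6994 -0.2226] 88.21289941112751
rail1 [ 0.6132 -0.0131] [ 0.607  -0.2168] 88.26103440036428
guard [ 0.4023 -0.0087] [ 0.3965 -0.2137] 88.38296164608674
yaw 3.110059846223296 dev 0.031532807366497106 origin [ 0.5591 -0.1136] resid [[ 0.0006  0.001 ]
 [-0.0014  0.0018]
 [ 0.001   0.0007]
 [-0.0006  0.0006]
 [ 0.002  -0.0029]
 [-0.0015 -0.0012]]
slot centre [ 0.5577 -0.1586]
other in rack [ 0.0054 -0.0438] target now [-0.0046  0.0461]
```

Every edge and the peg fit give a rack yaw of 1.8° off -x and a slot centre of about (0.557, -0.159). I turn by -182.25° about tool z.

>>> play_rows:
  commands:
    - [0,0,0,0,0,-3.5]
    - [0,0,0,0,0,-7]
    - [0,0,0,0,0,-7]
    - [0,0,0,0,0,-7]
    - [0,0,0,0,0,-7]

```text
time: 5.68
tool_pos: [0.5606, -0.1594, 0.1571]
tool_rot: [-0.001, 0.971, 0.24, -0.001]
contact_force: [-0.4, 0.4, -4.1]
gripper_width: 0.228
grasp_force: 58.7
```

>>> play_rows:
  commands:
    - [0,0,0,0,0,-7]
    - [0,0,0,0,0,-7]
    - [0,0,0,0,0,-7]
    - [0,0,0,0,0,-7]
    - [0,0,0,0,0,-7]

```text
time: 6.1
tool_pos: [0.5606, -0.1594, 0.1571]
tool_rot: [-0.001, 0.854, 0.521, -0.001]
contact_force: [0.3, -0.3, -3.4]
gripper_width: 0.226
grasp_force: 58.7
```

>>> play_rows:
  commands:
    - [0,0,0,0,0,-7]
    - [0,0,0,0,0,-7]
    - [0,0,0,0,0,-7]
    - [0,0,0,0,0,-7]
    - [0,0,0,0,0,-7]

```text
time: 6.52
tool_pos: [0.5606, -0.1594, 0.1572]
tool_rot: [-0.001, 0.657, 0.754, -0.0]
contact_force: [0.6, 0.1, -3.4]
gripper_width: 0.22
grasp_force: 58.7
```

>>> play_rows:
  commands:
    - [0,0,0,0,0,-7]
    - [0,0,0,0,0,-7]
    - [0,0,0,0,0,-7]
    - [0,0,0,0,0,-7]
    - [0,0,0,0,0,-7]

```text
time: 6.93
tool_pos: [0.5606, -0.1594, 0.1571]
tool_rot: [-0.001, 0.4, 0.916, -0.0]
contact_force: [-0.0, -0.8, -3.6]
gripper_width: 0.226
grasp_force: 58.7
```

>>> play_rows:
  commands:
    - [0,0,0,0,0,-7]
    - [0,0,0,0,0,-7]
    - [0,0,0,0,0,-7]
    - [0,0,0,0,0,-7]
    - [0,0,0,0,0,-7]

```text
time: 7.35
tool_pos: [0.5606, -0.1594, 0.1571]
tool_rot: [-0.001, 0.106, 0.994, 0.0]
contact_force: [0.0, -0.6, -3.7]
gripper_width: 0.226
grasp_force: 58.7
```

>>> play_rows:
  commands:
    - [0,0,0,0,0,-7]
    - [0,0,0,0,0,-3.75]
    - [0,0,0,0,0,0]
    - [0,0,0,0,0,0]
    - [0,0,0,0,0,0]

```text
time: 7.77
tool_pos: [0.561, -0.1596, 0.1579]
tool_rot: [-0.0, 0.016, 1.0, 0.0]
contact_force: [-0.4, -1.3, -3.6]
gripper_width: 0.225
grasp_force: 58.7
```

```bash
cat > st.py <<'E'
from plant import manip
import numpy as np
np.set_printoptions(precision=4,suppress=True)
s=manip.state(); w,x,y,z=s["tool_rot"]
from scipy.spatial.transform import Rotation as Ro
R=Ro.from_quat([x,y,z,w]).as_matrix()
print(s["time"],s["tool_pos"],"tool x",R[:,0],"y",R[:,1],"z",R[:,2],"thdev",np.arctan2(R[1,0],R[0,0]),s["joint_pos"][5],s["contact_force"],s["grasp_force"])
D=np.array([.556,-.159,.055])-s["tool_pos"]; print("to goal tool axes mm (ending z .055)",R.T@D*1000)
E
python3 st.py
```

```text
7.7667 [ 0.561  -0.1596  0.1579] tool x [-0.9995  0.033   0.001 ] y [0.033  0.9995 0.0004] z [-0.001   0.0004 -1.    ] thdev 3.1086219004381412 -1.9425538893880814 [-0.4324 -1.2661 -3.5513] 58.72456133365631
to goal tool axes mm (ending z .055) [  4.8685   0.3786 102.8806]
```

>>> play_rows:
  commands:
    - [4.9,0.4,0,0,0,0.1]
    - [0,0,20,0,0,0]
    - [0,0,25,0,0,0]
    - [0,0,20,0,0,0]
    - [0,0,10,0,0,0]

```text
time: 8.18
tool_pos: [0.5542, -0.1583, 0.0803]
tool_rot: [-0.002, 0.017, 1.0, 0.001]
contact_force: [-0.8, 0.2, -4.0]
gripper_width: 0.223
grasp_force: 58.7
```

>>> play_rows:
  commands:
    - [0,0,5,0,0,0]
    - [0,0,0,0,0,0]
    - [0,0,0,0,0,0]
    - [0,0,0,0,0,0]

```text
time: 8.52
tool_pos: [0.5575, -0.1597, 0.0803]
tool_rot: [0.001, 0.017, 1.0, -0.001]
contact_force: [0.1, -0.7, -3.7]
gripper_width: 0.222
grasp_force: 58.7
```

```bash
python3 st.py
python3 - <<'E'
from plant import imaging
import cv2
for n in("wrist","top","scene"):
    f=imaging.grab_frame(n); cv2.imwrite(f"pics/{n}4.png",f["image"][:,:,::-1])
E
```

```text
8.5167 [ 0.5575 -0.1597  0.0803] tool x [-0.9994  0.0333 -0.0029] y [ 0.0333  0.9994 -0.0011] z [ 0.0028 -0.0012 -1.    ] thdev 3.1082549011640355 -1.9446653845172335 [ 0.1227 -0.7152 -3.7344] 58.705809116363525
to goal tool axes mm (ending z .055) [ 1.634   0.6405 25.3317]
```

View pics/wrist4.png

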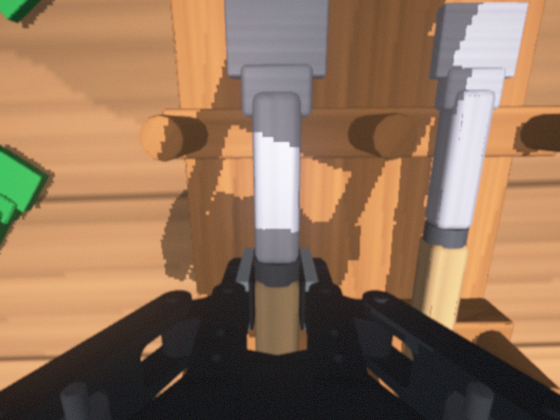

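The wrist view shows the chisel midway between the peg tops (left 158, right 388, bar 277) with rails square to it and blade towards the guard. I lower it gently.

>>> play_rows:
  commands:
    - [0,0,8,0,0,0]
    - [0,0,8,0,0,0]
    - [0,0,6,0,0,0]
    - [0,0,3,0,0,0]
    - [0,0,0,0,0,0]

```text
time: 9.08
tool_pos: [0.5552, -0.1586, 0.0516]
tool_rot: [-0.002, 0.017, 1.0, 0.001]
contact_force: [-0.2, -0.2, -3.0]
gripper_width: 0.222
grasp_force: 58.8
```

>>> play_rows:
  commands:
    - [0,0,0,0,0,0]
    - [0,0,0,0,0,0]
    - [0,0,0,0,0,0]

```text
time: 9.33
tool_pos: [0.5567, -0.1593, 0.054]
tool_rot: [0.0, 0.017, 1.0, -0.0]
contact_force: [-0.7, 0.6, -3.4]
gripper_width: 0.224
grasp_force: 58.8
```

```bash
python3 st.py
```

```text
9.3333 [ 0.5567 -0.1593  0.054 ] tool x [-0.9994  0.0332 -0.0008] y [ 0.0332  0.9994 -0.0003] z [ 0.0008 -0.0003 -1.    ] thdev 3.1084050606397877 -1.9447995960343971 [-0.7305  0.5608 -3.4374] 58.76048684120178
to goal tool axes mm (ending z .055) [ 0.7191  0.2629 -1.0491]
```

>>> play_rows:
  commands:
    - [0,0,1.5,0,0,0]
    - [0,0,1,0,0,0]
    - [0,0,1,0,0,0]
    - [0,0,0,0,0,0]
    - [0,0,0,0,0,0]

```text
time: 9.75
tool_pos: [0.5563, -0.1591, 0.0499]
tool_rot: [-0.0, 0.017, 1.0, 0.0]
contact_force: [0.2, -0.1, -4.2]
gripper_width: 0.223
grasp_force: 58.8
```

>>> play_rows:
  commands:
    - [0,0,0.5,0,0,0]
    - [0,0,0.5,0,0,0]
    - [0,0,0.5,0,0,0]
    - [0,0,0,0,0,0]
    - [0,0,0,0,0,0]

```text
time: 10.17
tool_pos: [0.5564, -0.1592, 0.0488]
tool_rot: [-0.0, 0.017, 1.0, -0.0]
contact_force: [-1.6, 0.8, -1.0]
gripper_width: 0.222
grasp_force: 59.2
```

>>> play_rows:
  commands:
    - [0,0,0.3,0,0,0]
    - [0,0,0,0,0,0]
    - [0,0,0,0,0,0]
    - [0,0,0,0,0,0]

```text
time: 10.5
tool_pos: [0.5564, -0.1592, 0.0488]
tool_rot: [-0.0, 0.017, 1.0, -0.0]
contact_force: [-4.6, 1.9, 5.5]
gripper_width: 0.227
grasp_force: 59.8
```

>>> play_rows:
  commands:
    - [0,0,0,0,0,0]
    - [0,0,0,0,0,0]
    - [0,0,0,0,0,0]
    - [0,0,0,0,0,0]
    - [0,0,0,0,0,0]
  hand: 50

```text
time: 10.92
tool_pos: [0.5565, -0.1592, 0.0482]
tool_rot: [0.0, 0.017, 1.0, -0.0]
contact_force: [0.4, 0.8, -1.3]
gripper_width: 0.586
grasp_force: 0.0
```

>>> play_rows:
  commands:
    - [0,0,-5,0,0,0]
    - [0,0,-10,0,0,0]
    - [0,0,-20,0,0,0]
    - [0,0,-30,0,0,0]
    - [0,0,-30,0,0,0]

```text
time: 11.33
tool_pos: [0.5558, -0.1589, 0.1442]
tool_rot: [-0.001, 0.017, 1.0, 0.0]
contact_force: [0.1, -0.3, 1.3]
gripper_width: 0.584
grasp_force: 0.0
```

>>> play_rows:
  commands:
    - [0,0,-30,0,0,0]
    - [0,0,-30,0,0,0]
    - [0,0,-10,0,0,0]
    - [0,0,0,0,0,0]
    - [0,0,0,0,0,0]

```text
time: 11.75
tool_pos: [0.5564, -0.1592, 0.2135]
tool_rot: [0.0, 0.017, 1.0, -0.0]
contact_force: [0.8, 0.6, -0.6]
gripper_width: 0.581
grasp_force: 0.0
```

```bash
python3 st.py
python3 - <<'E'
from plant import imaging
import cv2
I={}
for n in("wrist","top","scene"):
    f=imaging.grab_frame(n); I[n]=f["image"][:,:,::-1].copy(); cv2.imwrite(f"pics/{n}5.png",I[n])
a=cv2.resize(I["scene"][170:300,190:380],None,fx=4,fy=4,interpolation=2)
cv2.imwrite("pics/sc5.png",a)
E
```

```text
11.75 [ 0.5564 -0.1592  0.2135] tool x [-0.9994  0.0332 -0.0009] y [ 0.0332  0.9994 -0.0003] z [ 0.0009 -0.0004 -1.    ] thdev 3.108419446059324 -1.9448052829223332 [ 0.7818  0.5797 -0.5638] 0.0
to goal tool axes mm (ending z .055) [  0.537    0.1912 158.4613]
```

View pics/wrist5.png

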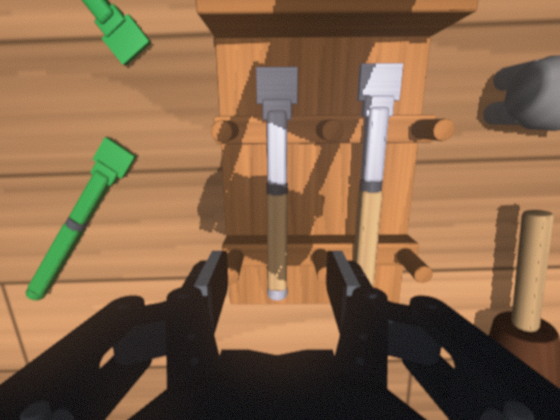

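View pics/sc5.png

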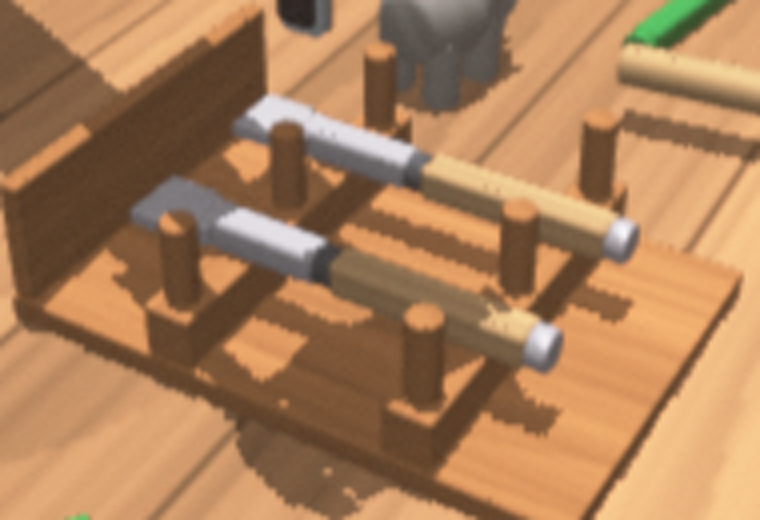

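The wrist view shows the chisel midway between the pegs (224 and 331, bar at 277), straight, with its blade towards the guard. The scene crop shows it lying flat on both rails beside its undisturbed neighbour. The gripper is clear, so I hand the job in.

```bash
python3 -c "
from plant import manip
print(manip.job_done())"
```

```text
the job is handed in; nothing more can be done
None
```

The chisel is turned end for end and lies straight and centred in its slot, on both rails with its blade towards the guard board; the arm never went near the pegs, guard or other chisel, and the job was handed in at about 12 s.

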